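# Return a flat bottle through the sprung flap of the wash-up chute

### The job

Send the big flat amber bottle (the longest, widest one in the white cradle rack) to wash-up. Lift it out by its body, lay it gently flat on the steel landing of the returns chute with its base towards the flap and let go; then take it again by its neck and cap and push it base first through the sprung flap, until the whole bottle is inside and the flap has snapped shut behind it. Leave the other bottles and glassware where they are.

Things in the scene. Friction and masses are not known exactly. Their poses are not given: they have to be found in the camera images.
- bottle: The bottle to return: flat amber glass, lying on a broad face. Body 95 long x 56 wide x 26 mm thick, then a round neck 18 mm across, 12 long, and a black cap 24 mm across, 23 long; 130 mm overall, about 220 g. Origin: centre of the body's underside as it lies. x runs towards its base (cap on -x), y across its width, z up. Starts in any of the rack's three bays, cap towards the rack's front.
- bottle_base (a point): Centre of the bottle's base end face, 47.5 mm along +x from the body's middle, 13 mm above the underside.
- bottle_neck (a point): Where to grip for the push: middle of the neck and cap, on their axis, 65 mm along -x from the bottle's origin, 17.5 mm from the cap's end; 13 mm above the underside.
- bottle_end (a point): Centre of the cap's end face, 82.5 mm along -x from the bottle's origin, 13 mm above the underside.
- rack: White plastic cradle rack, fixed; 170 long (x) x 262 wide (y), floor 12 mm above the table. Origin: on the table under the middle of its far (+x) edge. Bays at y -90, 0, +90 mm, a bottle lying in each. At the front (x -168 to -126) blocks 30 mm tall stand 5 mm either side of each cap, so caps cannot be gripped there; the bodies' sides are free. A ridge 10 mm high at x -12 to -4.
- chute: Returns chute, fixed: white housing with a steel landing in front. Origin: on the table under the middle of the flap; x points through the flap into the housing, y left, z up. Landing: flat, top 125 mm above the table, x -200 to 0, y -80 to +80 mm. Housing: x -6 to 215, inside 150 mm wide, its top (clear roof) 54 mm above the landing; its front panel is 6 mm thick (x -6 to 0).
- mouth (a point): Middle of the opening's lower edge, on the landing's level in the flap's plane. The opening is 78 wide and 42 mm high. Right behind it a slippery slide drops at 33 degrees to the back wall at x 210 mm: a bottle held level and pushed in by some 90 mm tips and slides down by itself when let go.
- flap (a joint): Angle of the dark steel flap (74 wide x 37 mm high), hinged along its top edge, 40 mm above the landing. 0: shut; grows as it swings inwards, up to 1.4 rad. A light spring shuts it (0.1 N at its lower edge when shut, 0.4 N wide open). It only opens inwards.
- short_bottle: Bystander in another bay: flat amber bottle 95 mm overall (body 60 x 44 x 26), same cap. Origin: centre of its body's underside.
- slim_bottle: Bystander in another bay: slim amber bottle 130 mm overall (body 95 x 30 x 26), same cap. Origin: centre of its body's underside.
- flask_a: Bystander behind the rack: amber long-necked flask, 160 mm tall, 66 mm across. Origin: centre of its underside.
- flask_b: Bystander behind the rack: clear long-necked flask, 160 mm tall, 66 mm across. Origin: centre of its underside.
- wash_bottle: Bystander: round white plastic bottle, 190 mm tall, 80 mm across. Origin: centre of its underside.
- beaker: Bystander: clear beaker 90 mm tall, 72 mm across. Origin: centre of its underside.
There are look-alikes about, which are no part of the job. Leave any pink or red look-alike of the bottle alone.

How it is judged:
By the outcome, as a careful person would: the job done as asked, in the order asked, and still so for the second after the job is handed in, with the robot touching nothing.
It also fails if it takes over 51 s, if anything falls off the work surface, if the arm or the gripper's body presses on something with over 40 N, if the wrist force passes 120 N, or if a joint passes its speed limit or range.

### The arm

A 6-joint arm with a two-finger parallel gripper is mounted at the origin on the work surface. World frame = base frame: x ahead of the robot, y to its left, z up, the work surface at z = 0. Lengths are in mm, angles in rad, forces in N, time in s.
With the tool pointing down it reaches from about 325 to 1000 mm from the base axis. Payload 5.1 kg.
Tool frame: the origin (TCP) lies midway between the tips of the shut fingers; the grasp point (between the pads) lies robot.tcp_to_grasp behind it (robot.tcp_to_grasp is the distance from the TCP to the grasp point, in mm); z points along the fingers, y is the line along which they close (so a half turn about z gives the same grasp; the last joint's range is limited). The gripper opens to 85 mm and grips with 20 to 120 N. Pads are 22 mm wide; open, the fingers measure 114 mm over their backs; the gripper's body (76 mm by 85 mm) begins 54 mm behind the grasp point. The pads swing forward as they close: fully open they stand 13 mm farther back than shut.
Start: joints at [1.222, 0.124, 1.65, -0, 1.367, -0.083], TCP at [170.765, 627.156, 231.322] pointing down, gripper open.
Joint ranges: [-2.61, 2.61], [-1.02, 2.33], [0.03, 2.71], [-1.35, 4.49], [0.32, 2.68], [-2.91, 2.91]. Speed limits (rad/s): [2.57, 2.57, 3.14, 3.14, 3.14, 3.14].

### API

Orientations are given as a unit quaternion [w, x, y, z].
In Python, from plant import robot gives the robot as it stands.
- The arm moves only by the tool send_rows, never from a script. Its arguments are lists of equal length, an entry for each row: "linear": the shift along the world's x, y, z normalised to -1 to 1, where 1 is 0.75 m, a list of three; "turn": the turn about the world's z normalised to -1 to 1, where 1 is 90 degrees. A call has exactly 5 rows; each row is the pose to reach, as a shift and turn from the pose commanded when the call began; what a row does not reach only later rows make up. A row lasts 1/8 s, in which the tool goes at most 62.5 mm and 10.7 degrees, less where a joint would pass 70% of its speed; a pose out of reach is approached as far as the arm can. A call with a number of a shift or a turn outside -1 to 1 is refused whole. A call with a gripper value outside its range is refused whole. "jaw" is the opening, from 0 (shut) to 1 (fully open), set as the call begins (left out, the last holds). The fingers move at their own pace and stop on an object; "grip_force" is the grip in N (left out, the last holds). Time passes only in rows, so rows that repeat a pose let the fingers close, or fill a call up. It gives the time, the measured TCP pose, the force, the opening and the grip force at its end, in the units of the state.
- robot.state(): the state, without advancing time (a new reading comes with each control period).
- robot.read_camera(name): name is "scene" or "top"; returns a dict with "color" (480x640x3 uint8, blue, green, red), "depth" (480x640 float32, mm along the optical axis (not along the pixel's ray), 0 where there is no reading), "vfov" (degrees; the focal length in pixels is half the picture's height over the tangent of half this angle, whatever the lens; pixels are square), "cx", "cy" (the principal point, pixels), "distortion" ([k1, k2, p1, p2, k3] as OpenCV has them; the pictures are not rectified), "extrinsics" (4x4, takes a point from camera to world coordinates). Camera axes: x right, y down, z forward; pixel columns grow to the right and rows downward; lengths in mm; the calibration is good to about 2 mm. A picture is of the moment at which its call begins.
- robot.finish_job(): hands the job in; it is judged then, once.
The state is a dict: "time_s": time; "joint_pos": joint angles; "joint_velocities": joint speeds; "joint_efforts": joint torques, N m; "ee_pos": TCP position; "tool_rot": TCP orientation; "ft_force": force on the tool from outside, world axes, zero at the start; "wrist_torque": the same for the moment, N m; "width": opening from 0.0 (shut) to 1.0 (fully open); "grasp_force": force on a finger pad.
Only numpy, scipy, OpenCV 4.12 (cv2) and the standard library are available. Lean on these libraries where they do the work, as an engineer would, in place of code of your own. Each camera call takes 0.05 s, during which the arm holds its last target. There are 200 camera calls.

## Working session

There is one attempt and no reset: what is moved stays moved. The work goes in short steps, Python scripts to look and compute and a tool call to move; the robot and the scene stay as the last step left them, time stands still between calls to the robot, and variables do not carry over. Pictures are saved under pics/ and viewed, at most 10 in all, crops included, and the job is handed in when it is done.

Besides the shell and the picture viewer there is one more tool, called after "Call:" as name(argument=value, ...), one argument or row to a line, values as JSON. send_rows: Moves the arm, as the interface text tells. Its arguments: {"type":"object","properties":{"linear":{"type":"array"},"turn":{"type":"array"},"jaw":{"type":"number"},"grip_force":{"type":"number"}},"required":["linear","turn"]}

```bash
mkdir -p pics; ls
cat > h.py <<'E'
import numpy as np, cv2
from plant import robot
def cam(n):
    c=robot.read_camera(n); f=240/np.tan(np.radians(c["vfov"])/2)
    c["K"]=np.array([[f,0,c["cx"]],[0,f,c["cy"]],[0,0,1.]]); c["D"]=np.array(c["distortion"],float); c["E"]=np.array(c["extrinsics"],float); return c
def rays(c,px):
    u=cv2.undistortPoints(np.array(px,float).reshape(-1,1,2),c["K"],c["D"])[:,0]
    return np.c_[u,np.ones(len(u))]@c["E"][:3,:3].T, c["E"][:3,3]
def onplane(c,px,z):
    d,o=rays(c,px); return o+d*((z-o[2])/d[:,2])[:,None]
def cloud(c):
    v,u=np.mgrid[:480,:640]; px=np.c_[u.ravel(),v.ravel()]
    d,o=rays(c,px); return (o+d*c["depth"].reshape(-1,1)).reshape(480,640,3)
E
python3 - <<'E'
from h import *
s=robot.state(); print({k:np.round(v,3) if v is not None else v for k,v in s.items()}, robot.tcp_to_grasp)
for n in("top","scene"):
    c=cam(n); cv2.imwrite(f"pics/{n}0.png",c["color"]); np.savez(f"{n}0.npz",**c); print(n,c["E"].round(2),c["K"][0,0],c["D"])
E
```

```text
pics
{'time_s': np.float64(0.0), 'joint_pos': array([ 1.222,  0.124,  1.652, -0.   ,  1.368, -0.083]), 'joint_velocities': array([-0.001, -0.   ,  0.001,  0.   ,  0.001, -0.001]), 'joint_efforts': array([ 0.0000e+00, -4.2361e+01, -3.6545e+01, -0.0000e+00,  7.0000e-03,
        0.0000e+00]), 'ee_pos': array([170.542, 626.589, 230.069]), 'tool_rot': array([-0.   ,  0.132,  0.991, -0.001]), 'ft_force': array([-0.762,  1.252, -0.28 ]), 'wrist_torque': array([-0.017,  0.033, -0.006]), 'grasp_force': np.float64(0.0), 'width': np.float64(0.999)} 18.700000000000003
top [[-3.0000e-02 -9.9000e-01  1.0000e-01  4.3316e+02]
 [-1.0000e+00  3.0000e-02  2.0000e-02 -8.6900e+00]
 [-2.0000e-02 -1.0000e-01 -9.9000e-01  1.1154e+03]
 [ 0.0000e+00  0.0000e+00  0.0000e+00  1.0000e+00]] 442.4989840192667 [0.03458851 0.         0.         0.         0.        ]
scene [[-7.6000e-01  4.2000e-01 -5.0000e-01  1.1035e+03]
 [ 6.5000e-01  5.0000e-01 -5.7000e-01  6.5442e+02]
 [ 1.0000e-02 -7.6000e-01 -6.5000e-01  8.6005e+02]
 [ 0.0000e+00  0.0000e+00  0.0000e+00  1.0000e+00]] 505.0646719368265 [0.02267341 0.         0.         0.         0.        ]
```

View pics/top0.png

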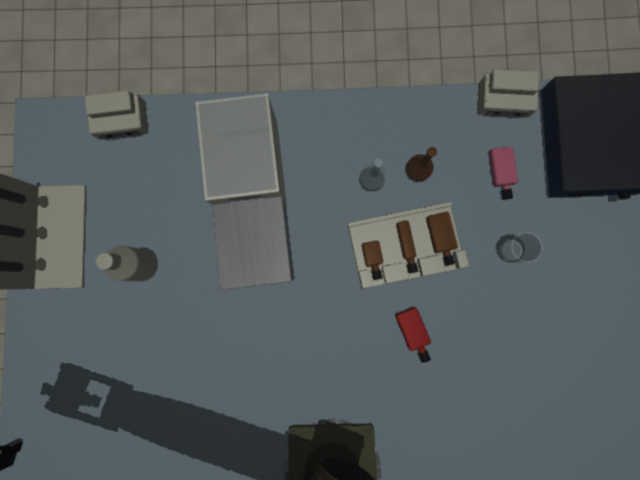

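View pics/scene0.png

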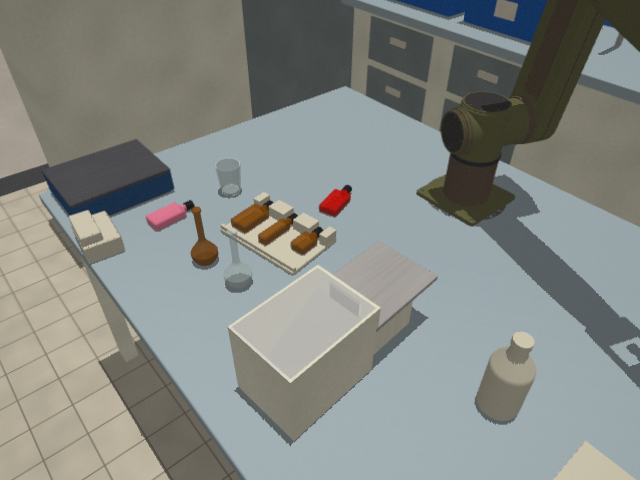

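Target candidates (top view): wide amber (443,232), slim amber (406,240), short amber (373,255), pink (505,165), red (413,330), and the amber flask (420,167). The longest and widest bottle in the rack is the one at (443,232). Next I'll measure it and check it in a close crop.

```bash
cat > m.py <<'E'
from h import *
def load(n):
    return dict(np.load(n,allow_pickle=True))
c=load("top0.npz"); P=cloud(c); img=c["color"]
hsv=cv2.cvtColor(img,cv2.COLOR_BGR2HSV)
m=cv2.inRange(hsv,(4,110,30),(16,255,200)); m[:200]=0; m[300:]=0;m[:,:340]=0;m[:,480:]=0
n,l,st,ce=cv2.connectedComponentsWithStats(m)
for i in range(1,n):
    if st[i,4]<60: continue
    k=l==i; z=P[k][:,2]
    cn=max(cv2.findContours(k.astype('u1'),0,2)[0],key=cv2.contourArea)
    w=onplane(c,cn[:,0],38)[:,:2].astype('f4')
    r=cv2.minAreaRect(w); print("amber",ce[i].round(),st[i,4],"z",np.median(z).round(1),np.round(r[0],1),np.round(r[1],1),round(r[2],1))
# landing & roof
def rect(mask,name):
    mask=cv2.morphologyEx(mask.astype('u1'),cv2.MORPH_OPEN,np.ones((3,3)))
    n,l,st,ce=cv2.connectedComponentsWithStats(mask); i=1+np.argmax(st[1:,4]); q=P[l==i]
    r=cv2.minAreaRect(q[:,:2].astype('f4')); print(name,len(q),np.median(q[:,2]).round(1),np.round(r[0],1),np.round(r[1],1),round(r[2],1)); print(np.round(cv2.boxPoints(r),1).tolist())
Z=P[...,2]; R=np.zeros_like(Z,bool); R[60:320,180:310]=1
rect(R&(abs(Z-125)<9),"landing"); rect(R&(abs(Z-179)<9),"roof")
R=np.zeros_like(Z,bool); R[190:300,335:480]=1
rect(R&(Z>7)&(Z<50),"rack")
cv2.imwrite("pics/crop.png",cv2.resize(img[190:300,335:480],None,fx=5,fy=5,interpolation=cv2.INTER_CUBIC))
E
python3 m.py
```

```text
amber [442. 233.] 837 z 36.9 [ 549.9 -286. ] [103.7  53.1] 10.9
amber [406. 241.] 432 z 36.4 [ 534.6 -198.8] [102.3  27.2] 9.6
amber [372. 254.] 388 z 36.9 [ 503.6 -114.9] [66.7 39.6] 9.7
landing 6196 124.2 [541.3 166.1] [202.3 160. ] 5.2
[[433.29998779296875, 236.60000610351562], [447.79998779296875, 77.30000305175781], [649.2999877929688, 95.5999984741211], [634.7999877929688, 254.89999389648438]]
roof 7329 178.0 [743.1 185.8] [222.3 162.2] 5.3
[[624.9000244140625, 256.29998779296875], [639.9000244140625, 94.80000305175781], [861.2000122070312, 115.19999694824219], [846.2999877929688, 276.70001220703125]]
rack 7035 22.5 [ 532.1 -201. ] [169.8 261.4] 10.1
[[425.6000061035156, -87.19999694824219], [471.3999938964844, -344.5], [638.5999755859375, -314.79998779296875], [592.7999877929688, -57.5]]
```

View pics/crop.png

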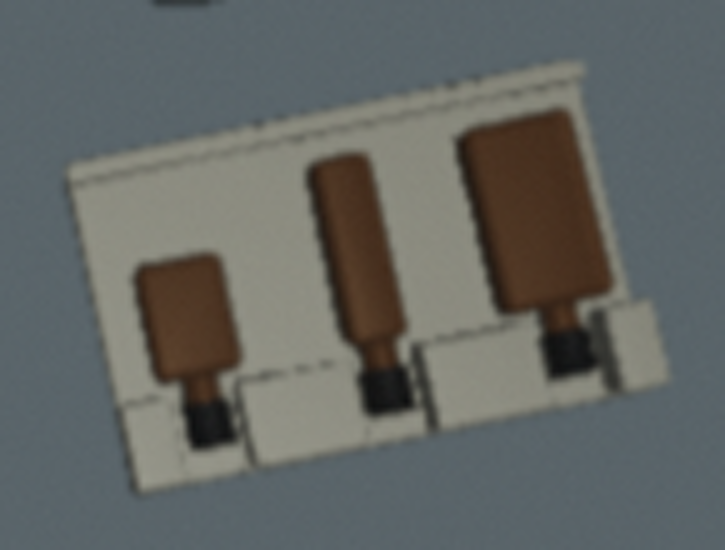

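Call:
send_rows(
  linear=[
    [0.016,-0.038,0.006],
    [0.048,-0.114,0.02],
    [0.08,-0.19,0.035],
    [0.112,-0.266,0.035],
    [0.144,-0.342,0.035],
  ],
  turn=[0.02,0.04,0.08,0.12,0.15],
  jaw=1,
  grip_force=45,
)

```text
time_s: 0.72
ee_pos: [279.0, 368.8, 257.3]
tool_rot: [0.0, 0.014, 1.0, -0.0]
ft_force: [0.4, 0.4, 0.7]
width: 0.998
grasp_force: 0.0
```

Call:
send_rows(
  linear=[
    [0.032,-0.076,0],
    [0.064,-0.152,0],
    [0.096,-0.228,0],
    [0.128,-0.304,0],
    [0.16,-0.38,0],
  ],
  turn=[0.03,0.06,0.09,0.12,0.133],
)

```text
time_s: 1.35
ee_pos: [398.9, 83.7, 257.4]
tool_rot: [0.0, -0.09, 0.996, 0.0]
ft_force: [1.5, 0.1, 0.3]
width: 1.003
grasp_force: 0.0
```

Call:
send_rows(
  linear=[
    [0.032,-0.076,0],
    [0.064,-0.152,0],
    [0.096,-0.228,0],
    [0.128,-0.304,0],
    [0.16,-0.38,0],
  ],
  turn=[0,0,0,0,0],
)

```text
time_s: 1.98
ee_pos: [519.0, -201.4, 257.1]
tool_rot: [-0.0, -0.089, 0.996, 0.0]
ft_force: [0.5, 0.3, 0.5]
width: 1.0
grasp_force: 0.0
```

Call:
send_rows(
  linear=[
    [0.025,-0.058,0],
    [0.0495,-0.116,-0.02],
    [0.0495,-0.116,-0.09],
    [0.0495,-0.116,-0.16],
    [0.0495,-0.116,-0.22],
  ],
  turn=[0,0,0,0,0],
)

```text
time_s: 2.6
ee_pos: [554.9, -286.0, 89.7]
tool_rot: [-0.001, -0.089, 0.996, 0.001]
ft_force: [0.7, 1.5, -0.4]
width: 1.006
grasp_force: 0.0
```

Run:
```python
from h import *
c=cam("scene"); cv2.imwrite("pics/s1.png",cv2.resize(c["color"][120:300,160:400],None,fx=3,fy=3))
print(robot.state()["ee_pos"])
```

```text
[ 551.0635055  -283.5755055    82.56115869]
```

View pics/s1.png

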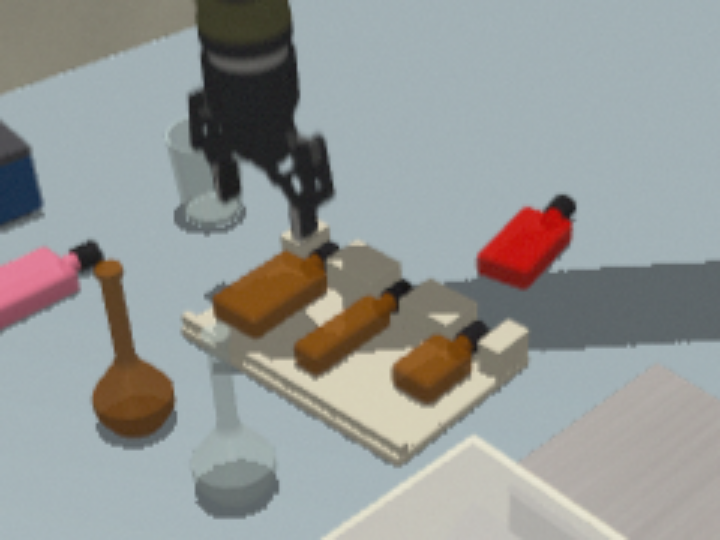

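The crop shows the open gripper astride and above the wide bottle (crop 270,290), and the neighbours are clear. The two pose readings disagree, so I'll read the pose again.

Run:
```python
from h import *
for i in range(3):
    s=robot.state(); print(s["time_s"],s["ee_pos"].round(1) if hasattr(s["ee_pos"],'round') else s["ee_pos"],np.round(s["joint_velocities"],3));
```

```text
2.65 [ 551.1 -283.6   82.6] [ 0.003 -0.027  0.023 -0.001  0.148 -0.   ]
2.65 [ 551.1 -283.6   82.6] [ 0.003 -0.027  0.023 -0.001  0.148 -0.   ]
2.65 [ 551.1 -283.6   82.6] [ 0.003 -0.027  0.023 -0.001  0.148 -0.   ]
```

Call:
send_rows(
  linear=[
    [0,0,-0.015],
    [0,0,-0.03],
    [0,0,-0.04],
    [0,0,-0.05],
    [0,0,-0.05],
  ],
  turn=[0,0,0,0,0],
)

```text
time_s: 3.28
ee_pos: [555.7, -286.2, 54.8]
tool_rot: [-0.0, -0.089, 0.996, 0.0]
ft_force: [-0.5, 0.3, -0.3]
width: 0.998
grasp_force: 0.0
```

Call:
send_rows(
  linear=[
    [0,0,-0.015],
    [0,0,-0.03],
    [0,0,-0.045],
    [0,0,-0.055],
    [0,0,-0.06],
  ],
  turn=[0,0,0,0,0],
)

```text
time_s: 3.9
ee_pos: [555.6, -286.1, 9.2]
tool_rot: [-0.0, -0.089, 0.996, 0.0]
ft_force: [-0.2, 0.5, 0.6]
width: 1.0
grasp_force: 0.0
```

Call:
send_rows(
  linear=[
    [0,0,0],
    [0,0,0],
    [0,0,0],
    [0,0,0],
    [0,0,0],
  ],
  turn=[0,0,0,0,0],
  jaw=0.5,
  grip_force=45,
)

```text
time_s: 4.53
ee_pos: [556.4, -286.6, 10.7]
tool_rot: [0.001, -0.089, 0.996, -0.0]
ft_force: [0.5, -0.7, 3.2]
width: 0.645
grasp_force: 50.6
```

Call:
send_rows(
  linear=[
    [0,0,0.01],
    [0,0,0.03],
    [0,0,0.07],
    [0,0,0.11],
    [0,0,0.15],
  ],
  turn=[0,0,0,0,0],
)

```text
time_s: 5.15
ee_pos: [555.7, -286.2, 124.2]
tool_rot: [0.0, -0.089, 0.996, -0.0]
ft_force: [-0.3, -0.2, -1.5]
width: 0.647
grasp_force: 50.2
```

Call:
send_rows(
  linear=[
    [0,0,0.05],
    [0,0,0.09],
    [0,0,0.12],
    [0,0,0.13],
    [0,0,0.13],
  ],
  turn=[0,0,0,0,0],
)

```text
time_s: 5.78
ee_pos: [555.7, -286.3, 219.9]
tool_rot: [-0.0, -0.089, 0.996, 0.0]
ft_force: [0.3, -0.6, -2.4]
width: 0.647
grasp_force: 50.3
```

Run:
```python
from h import *
c=cam("scene"); cv2.imwrite("pics/s2.png",cv2.resize(c["color"][60:300,160:480],None,fx=2.4,fy=2.4))
```

```text
(no output)
```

View pics/s2.png

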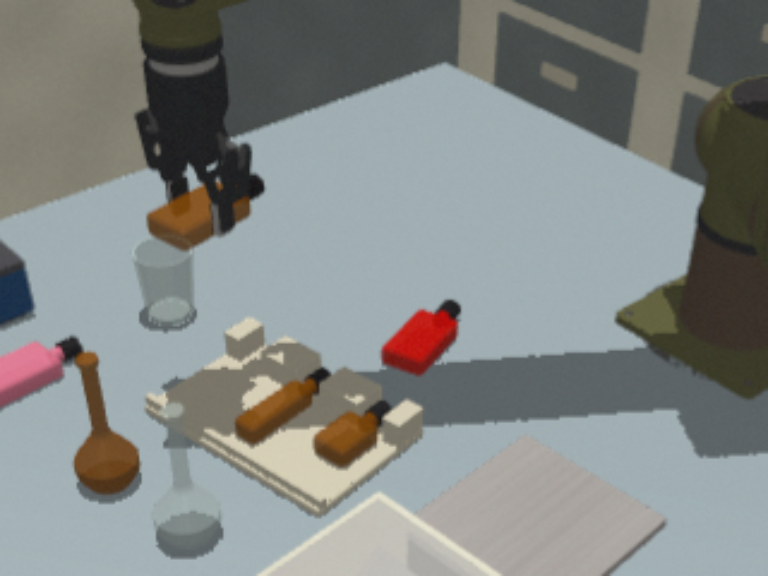

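Call:
send_rows(
  linear=[
    [0.0,0.03,0],
    [0.001,0.09,0],
    [0.001,0.16,0],
    [0.002,0.235,0],
    [0.0025,0.31,0],
  ],
  turn=[-0.01,-0.02,-0.03,-0.045,-0.055],
)

```text
time_s: 6.45
ee_pos: [556.7, -52.1, 218.0]
tool_rot: [-0.001, -0.046, 0.999, 0.0]
ft_force: [1.1, -0.3, -2.3]
width: 0.647
grasp_force: 50.3
```

Call:
send_rows(
  linear=[
    [0,0.075,0],
    [0.001,0.15,0],
    [0.001,0.22,0],
    [0.002,0.27,0],
    [0.002,0.296,0],
  ],
  turn=[0,0,0,0,0],
)

```text
time_s: 7.08
ee_pos: [558.2, 169.7, 218.2]
tool_rot: [-0.002, -0.047, 0.999, -0.0]
ft_force: [0.3, -0.8, -2.4]
width: 0.643
grasp_force: 50.2
```

Call:
send_rows(
  linear=[
    [0,0,-0.03],
    [0,0,-0.065],
    [0,0,-0.095],
    [0,0,-0.11],
    [0,0,-0.116],
  ],
  turn=[0,0,0,0,0],
)

```text
time_s: 7.7
ee_pos: [558.9, 167.6, 132.0]
tool_rot: [-0.001, -0.046, 0.999, -0.0]
ft_force: [1.1, -0.8, -1.1]
width: 0.651
grasp_force: 50.2
```

Run:
```python
from h import *
c=cam("scene"); cv2.imwrite("pics/s3.png",cv2.resize(c["color"][160:380,260:480],None,fx=2.7,fy=2.7)); s=robot.state(); print(s["ee_pos"],s["ft_force"])
```

```text
[559.03557795 167.73339931 132.19968478] [-0.81828433  0.57054582 -2.12966698]
```

View pics/s3.png

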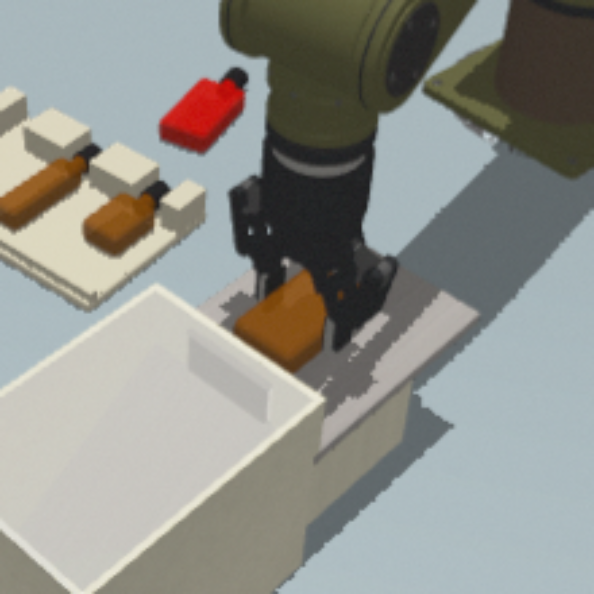

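The crop shows the bottle just above the landing, base facing the flap (crop 230,370). I'll lower it slowly until it touches.

Call:
send_rows(
  linear=[
    [0,0,-0.003],
    [0,0,-0.006],
    [0,0,-0.008],
    [0,0,-0.009],
    [0,0,-0.01],
  ],
  turn=[0,0,0,0,0],
)

```text
time_s: 8.38
ee_pos: [559.3, 168.2, 125.6]
tool_rot: [0.0, -0.046, 0.999, 0.0]
ft_force: [0.8, -0.4, -1.6]
width: 0.645
grasp_force: 50.2
```

Call:
send_rows(
  linear=[
    [0,0,-0.0005],
    [0,0,-0.001],
    [0,0,-0.0015],
    [0,0,-0.0015],
    [0,0,-0.0015],
  ],
  turn=[0,0,0,0,0],
)

```text
time_s: 9.0
ee_pos: [559.3, 168.2, 124.5]
tool_rot: [0.0, -0.046, 0.999, 0.0]
ft_force: [-0.4, 0.2, -2.0]
width: 0.644
grasp_force: 50.2
```

Call:
send_rows(
  linear=[
    [0,0,-0.0005],
    [0,0,-0.001],
    [0,0,-0.0015],
    [0,0,-0.0015],
    [0,0,-0.0015],
  ],
  turn=[0,0,0,0,0],
)

```text
time_s: 9.62
ee_pos: [559.4, 168.2, 123.7]
tool_rot: [0.0, -0.046, 0.999, -0.0]
ft_force: [-2.4, 0.3, 1.7]
width: 0.644
grasp_force: 50.6
```

Contact felt, so I'll release and retreat.

Call:
send_rows(
  linear=[
    [0,0,0],
    [0,0,0],
    [0,0,0],
    [0,0,0],
    [0,0,0],
  ],
  turn=[0,0,0,0,0],
  jaw=1,
)

```text
time_s: 10.25
ee_pos: [559.3, 168.2, 123.3]
tool_rot: [0.0, -0.046, 0.999, 0.0]
ft_force: [-0.7, -0.1, -0.1]
width: 1.0
grasp_force: 0.0
```

Call:
send_rows(
  linear=[
    [0,0,0.01],
    [0,0,0.04],
    [0,0,0.09],
    [-0.06,-0.02,0.15],
    [-0.12,-0.04,0.2],
  ],
  turn=[0,0,0,0,0],
)

```text
time_s: 10.88
ee_pos: [469.3, 138.1, 274.9]
tool_rot: [0.001, -0.046, 0.999, 0.0]
ft_force: [0.0, 0.1, 0.9]
width: 1.0
grasp_force: 0.0
```

```bash
cat > m2.py <<'E'
from h import *
import sys
c=cam("scene"); img=c["color"]; P=cloud(c); hsv=cv2.cvtColor(img,cv2.COLOR_BGR2HSV)
O=np.array([639,175.7]); a=np.radians(5.25); U=np.array([[np.cos(a),-np.sin(a)],[np.sin(a),np.cos(a)]])
Q=(P[...,:2]-O)@U; Z=P[...,2]
L=(Q[...,0]>-205)&(Q[...,0]<-2)&(abs(Q[...,1])<85)
am=cv2.inRange(hsv,(4,110,30),(18,255,255))>0
k=L&am&(abs(Z-151)<5); 
if k.sum()>20:
    r=cv2.minAreaRect(Q[k].astype('f4')); print("body top",k.sum(),np.median(Z[k]),np.round(r[0],1),np.round(r[1],1),r[2], Q[k].min(0),Q[k].max(0))
k=L&(hsv[...,2]<60)&(Z>135)&(Z<155)
if k.sum()>5: print("cap",k.sum(),Q[k].min(0),Q[k].max(0),Z[k].max(),Q[k].mean(0))
k=L&(Z<130)&(Z>118)
print("landing z",np.median(Z[k])); print(robot.state()["ee_pos"])
cv2.imwrite("pics/%s.png"%sys.argv[1],cv2.resize(img[160:400,240:480],None,fx=2.5,fy=2.5))
E
python3 m2.py s4
```

```text
body top 868 149.25734162583723 [-83.8   1.4] [106.8  55.1] 0.3600423336029053 [-137.16654049  -26.13077788] [-30.41032258  29.22976685]
cap 97 [-162.70171515   -9.41273601] [-135.74889434   12.60459762] 150.52905944639951 [-148.09991356    3.99814357]
landing z 123.45824323238128
[467.24731908 137.51542634 281.92665691]
```

View pics/s4.png

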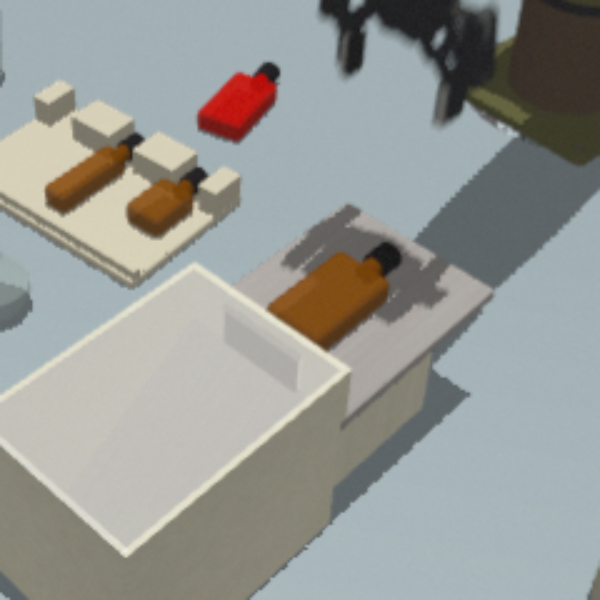

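The crop shows the bottle flat on the landing, straight, with its base towards the flap (cap at crop 383,258). Next I'll regrip it by the neck and cap.

Call:
send_rows(
  linear=[
    [0.016,0.017,0],
    [0.031,0.0333,-0.03],
    [0.031,0.0333,-0.08],
    [0.031,0.0333,-0.12],
    [0.031,0.0333,-0.15],
  ],
  turn=[0,0,0,0,0],
)

```text
time_s: 11.55
ee_pos: [492.7, 163.8, 156.8]
tool_rot: [-0.002, -0.046, 0.999, -0.0]
ft_force: [-0.1, -0.4, 1.1]
width: 0.998
grasp_force: 0.0
```

Call:
send_rows(
  linear=[
    [0,0,-0.012],
    [0,0,-0.025],
    [0,0,-0.035],
    [0,0,-0.042],
    [0,0,-0.0455],
  ],
  turn=[0,0,0,0,0],
)

```text
time_s: 12.18
ee_pos: [493.3, 163.4, 126.3]
tool_rot: [0.0, -0.046, 0.999, 0.0]
ft_force: [-0.3, -0.5, -0.2]
width: 0.999
grasp_force: 0.0
```

Call:
send_rows(
  linear=[
    [0,0,0],
    [0,0,0],
    [0,0,0],
    [0,0,0],
    [0,0,0],
  ],
  turn=[0,0,0,0,0],
  jaw=0.1,
  grip_force=50,
)

```text
time_s: 12.8
ee_pos: [493.4, 163.3, 126.7]
tool_rot: [0.0, -0.046, 0.999, -0.0]
ft_force: [-0.3, -1.1, 2.9]
width: 0.259
grasp_force: 48.9
```

Call:
send_rows(
  linear=[
    [0,0,0],
    [0,0,0],
    [0,0,0],
    [0,0,0],
    [0,0,0],
  ],
  turn=[0,0,0,0,0],
)

```text
time_s: 13.42
ee_pos: [493.4, 163.3, 126.6]
tool_rot: [0.0, -0.046, 0.999, -0.0]
ft_force: [-1.5, -0.9, 4.5]
width: 0.264
grasp_force: 49.1
```

Call:
send_rows(
  linear=[
    [0.01,0.0009,0.001],
    [0.025,0.0023,0.001],
    [0.043,0.004,0.001],
    [0.062,0.0057,0.001],
    [0.08,0.0073,0.001],
  ],
  turn=[0,0,0,0,0],
)

```text
time_s: 14.05
ee_pos: [554.1, 168.9, 126.7]
tool_rot: [-0.0, -0.046, 0.999, -0.0]
ft_force: [-3.6, -0.0, 4.5]
width: 0.263
grasp_force: 49.2
```

Call:
send_rows(
  linear=[
    [0.016,0.0015,0],
    [0.034,0.0031,0],
    [0.052,0.0048,0],
    [0.07,0.0064,0],
    [0.08,0.0073,0],
  ],
  turn=[0,0,0,0,0],
)

```text
time_s: 14.68
ee_pos: [614.0, 174.3, 126.9]
tool_rot: [-0.0, -0.046, 0.999, -0.0]
ft_force: [-3.2, -1.1, 3.9]
width: 0.262
grasp_force: 49.1
```

```bash
python3 m2.py s5
```

```text
cap 12 [-36.33488502 -10.65173865] [-29.48272289  -0.11510453] 154.9067097674481 [-32.33766681  -8.04369392]
landing z 123.42442105787353
[614.68623519 174.33754461 126.95492018]
```

View pics/s5.png

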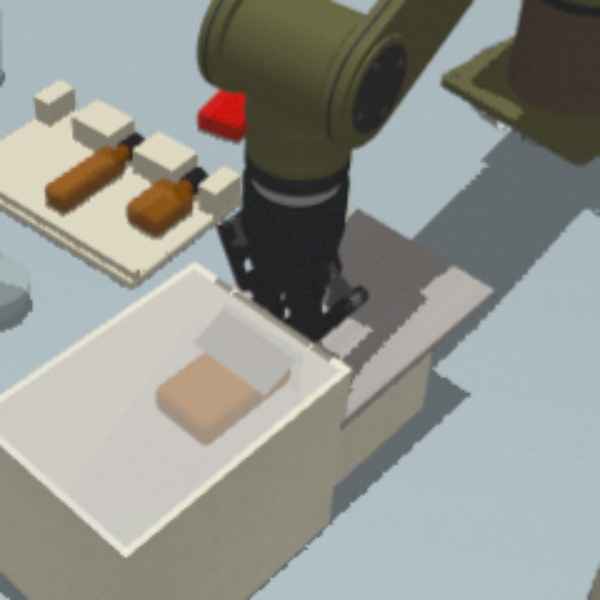

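The crop shows the body inside (crop 225,390) with the flap riding on top of it. I'll go 4 mm more and let go.

Call:
send_rows(
  linear=[
    [0.002,0.0002,0],
    [0.004,0.0004,0],
    [0.005,0.0005,0],
    [0.005,0.0005,0],
    [0.005,0.0005,0],
  ],
  turn=[0,0,0,0,0],
)

```text
time_s: 15.35
ee_pos: [616.7, 174.7, 126.9]
tool_rot: [-0.0, -0.046, 0.999, 0.0]
ft_force: [-2.9, -0.1, 2.7]
width: 0.259
grasp_force: 49.1
```

Call:
send_rows(
  linear=[
    [0,0,0],
    [0,0,0],
    [0,0,0],
    [0,0,0],
    [0,0,0],
  ],
  turn=[0,0,0,0,0],
  jaw=0.8,
)

```text
time_s: 15.98
ee_pos: [616.9, 174.7, 126.9]
tool_rot: [0.0, -0.046, 0.999, -0.0]
ft_force: [0.5, -0.3, -1.0]
width: 0.802
grasp_force: 0.0
```

Call:
send_rows(
  linear=[
    [0,0,0],
    [0,0,0],
    [-0.02,-0.002,0],
    [-0.07,-0.0064,0],
    [-0.12,-0.011,0],
  ],
  turn=[0,0,0,0,0],
)

```text
time_s: 16.6
ee_pos: [525.1, 166.2, 126.6]
tool_rot: [-0.0, -0.046, 0.999, -0.0]
ft_force: [-0.5, -0.6, 0.6]
width: 0.803
grasp_force: 0.0
```

Call:
send_rows(
  linear=[
    [-0.02,0,0.02],
    [-0.04,0,0.08],
    [-0.07,-0.01,0.15],
    [-0.1,-0.02,0.2],
    [-0.1,-0.02,0.22],
  ],
  turn=[0,0,0,0,0],
)

```text
time_s: 17.23
ee_pos: [451.4, 151.4, 294.9]
tool_rot: [0.003, -0.046, 0.999, 0.0]
ft_force: [0.7, 0.5, -0.0]
width: 0.803
grasp_force: 0.0
```

```bash
python3 m2.py s6
```

```text
landing z 123.43216100193712
[452.38946411 151.61132718 295.6932174 ]
```

View pics/s6.png

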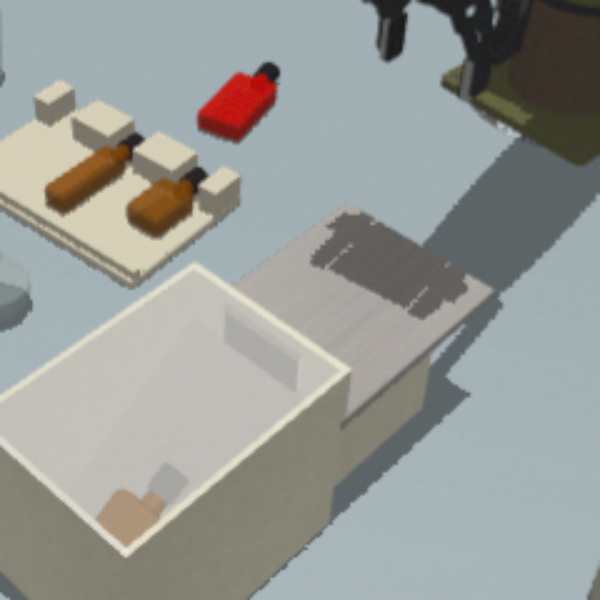

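The bottle has slid to the back of the housing (crop 140,510), the flap is shut (crop 262,345), and the other bottles and glassware in view haven't moved.

```bash
python3 -c "
from plant import robot
print(robot.finish_job())"
```

```text
the job is handed in; nothing more can be done
None
```

The big amber bottle went base first through the flap and is inside the chute with the flap shut behind it; the job was handed in at about 17 s, with the other bottles and glassware left alone.

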